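# Seat a stretcher bar in the framing jig and hold it for the saw

### The arm

A 6-joint arm with a two-finger parallel gripper is mounted at the origin on the work surface. World frame = base frame: x ahead of the robot, y to its left, z up, the work surface at z = 0. Lengths are in m, angles in rad, forces in N, time in s.
With the tool pointing down it reaches from about 0.25 to 0.775 m from the base axis. Payload 4 kg.
Tool frame: the origin (TCP) lies midway between the tips of the shut fingers; the grasp point (between the pads) lies 19 mm behind it; z points along the fingers, y is the line along which they close (so a half turn about z gives the same grasp; the last joint's range is limited). The gripper opens to 94 mm and grips with 3 to 60 N. Pads are 16 mm wide; open, the fingers measure 119 mm over their backs; the gripper's body (75 mm by 177 mm) begins 78 mm behind the grasp point.
Start: joints at [1.041, 0.087, 1.371, -0, 1.684, -0.103], TCP at [0.228, 0.501, 0.206] pointing down, gripper open.
Joint ranges: [-3.1, 3.1], [-0.76, 2.03], [0.27, 2.55], [-1.08, 4.22], [0.17, 2.65], [-2.57, 2.57]. Speed limits (rad/s): [2.79, 2.79, 3.14, 3.14, 3.14, 3.14].

### API

Orientations are given as a rotation vector (axis times angle).
In Python, from bench import readout, cams, robot gives the robot as it stands.
- The arm moves only by the tool arm_command, never from a script. Its argument "steps" is a list of rows, each an object of numbers: "dx", "dy", "dz": the shift along the world's x, y, z scaled (see below); "ax", "ay", "az": the turn, a rotation vector about the world's x, y, z scaled (see below); "jaw": the gripper's target within -1 to 1 (fully open at 1, half-way at 0, shut at -1). In form: [{"dx": .., "dy": .., "dz": .., "ax": .., "ay": .., "az": .., "jaw": ..}, ...]. A call has 1 to 5 rows; each row shifts and turns the commanded pose from where the row before left it; what a row does not reach is not made up. The controller multiplies each number of a shift by 0.025 m and each number of a turn by 0.08 rad. A row lasts 1/12 s, in which the tool goes at most 41.7 mm and 7.16 degrees, less where a joint would pass 70% of its speed; a pose out of reach is approached as far as the arm can. A call with a number of a shift or a turn outside -1 to 1 is refused whole. A call with a gripper value outside its range is refused whole. The fingers move at their own pace and stop on an object; "force" is the grip in N (left out, the last holds). Time passes only in rows, so rows that do not move let the fingers close. It gives the time, the measured TCP pose, the force, the opening and the grip force at its end, in the units of the state.
- readout.sense(): the state, without advancing time (a new reading comes with each control period).
- cams.capture(name): name is "side" or "top"; returns a dict with "color" (400x640x3 uint8, red, green, blue), "fx", "fy", "cx", "cy" (pixels), "dist_coeffs" ([k1, k2, p1, p2, k3] as OpenCV has them; the pictures are not rectified), "eye" and "rotation" of the camera in the world. Camera axes: x right, y down, z forward; pixel columns grow to the right and rows downward; lengths in m; the calibration is good to about 2 mm. A picture is of the moment at which its call begins. There is no depth.
- robot.close_job(): hands the job in; it is judged then, once.
The state is a dict: "clock": time; "joint_pos": joint angles; "joint_vel": joint speeds; "effort": joint torques, N m; "eef_pos": TCP position; "eef_rot": TCP orientation; "wrist_force": force on the tool from outside, world axes, zero at the start; "ft_torque": the same for the moment, N m; "finger_gap": finger opening in m; "grip_force": force on a finger pad.
Only numpy, scipy, OpenCV 4.12 (cv2) and the standard library are available. Lean on these libraries where they do the work, as an engineer would, in place of code of your own. Each camera call takes 0.05 s, during which the arm holds its last target. There are 200 camera calls.

### The job

Slide the loose bevelled stretcher bar across the grey jig board, without lifting it off, until its back lies flush along the fence and its end is up against the stop block. Then, with one slanting push on its bevel, press it firmly down onto the board and against the fence at the same time, and keep pressing: the job finishes while you are still holding it so. Leave the other studio things where they are.

Things in the scene. Friction and masses are not known exactly. Their poses are not given: they have to be found in the camera images.
- jig: Fixed framing jig: grey board 260 (x) x 460 (y) x 15 mm thick with a brown wooden fence along its far (+x) edge. Origin: centre of the board's underside, on the table; board top at z = 15 mm. The fence runs along y; its working face looks to -x at x = +100 mm; it is 30 mm thick and 35 mm higher than the board. Placed and turned (up to 0.25 rad) anew each time.
- stop: Brown wooden stop block, fixed on the board against the fence near its left or right end (changes): 50 (x) x 30 (y, along the fence) x 35 mm high. Origin: centre of its underside, on the board's top. Axes parallel to the jig's. Its working face is the one towards the middle of the board, 15 mm from its origin.
- bar_center (a point): Loose pine stretcher bar, 180 (y) x 45 (x) x 30 mm high, about 0.12 kg, flat on the board, bevel to the robot. Point: its centre, 15 mm above its underside. Back face x = +22.5 mm goes to the fence. Front: upright to 12 mm at x = -22.5 mm, then a 45 degree bevel up to the flat top at x = -4.5 mm. Friction on wood 0.5 to 0.7: push flatter than 45 degrees; firm is about 15 N level with 8 N down.
- dipper_rim (a point): Small brass cup, 44 mm across, 42 mm high, loose on the board near the fence at the end opposite to the stop block; the point is the centre of its mouth. To be left alone.
- tape: Roll of paper tape, 60 mm across, 22 mm high, loose at a front corner of the board; origin at the centre of its underside. To be left alone.
- sander: Cork sanding block, 75 x 45 x 25 mm high, loose at the other front corner of the board; origin at the centre of its underside. To be left alone.
- brush: Paint brush, 200 mm long, lying on the table to the left of the jig. To be left alone.
- paint_tube: Metal paint tube, 125 mm long, lying on the table to the right of the jig; origin under its cap end. To be left alone.
- water_cup: Clear plastic cup, 72 mm across, 100 mm high, at the left; origin at the centre of its underside. To be left alone.
- palette: White plate, 220 mm across, 18 mm high, at the right; origin at the centre of its underside. To be left alone.
Things that resemble listed ones, but are neither listed nor needed, are in the scene too. Leave any blue look-alike of the part that bears bar_center alone.

How it is judged:
By the outcome, as a careful person would: the job done as asked, in the order asked, and still so for the second after the job is handed in, while the arm keeps its last pose, push and grip.
It also fails if it takes over 72 s, if anything falls off the work surface, if the arm or the gripper's body presses on something with over 40 N, if the wrist force passes 120 N, or if a joint passes its speed limit or range.

## Working session

There is one attempt and no reset: what is moved stays moved. The work goes in short steps, Python scripts to look and compute and a tool call to move; the robot and the scene stay as the last step left them, time stands still between calls to the robot, and variables do not carry over. Pictures are saved under pics/ and viewed, at most 10 in all, crops included, and the job is handed in when it is done.

Besides the shell and the picture viewer there is one more tool, called after ">>>" by a JSON object that holds its "op" and its "data", one argument or row to a line. arm_command: Moves the arm, as the interface text tells. Shifts and turns lie within -1 to 1; 1 stands for 0.025 m of shift or 0.08 rad of turn. Its arguments: {"type":"object","properties":{"steps":{"type":"array"},"force":{"type":"number"}},"required":["steps"]}

```bash
mkdir -p pics; ls; cat > h.py <<'E'
import numpy as np, cv2
from bench import readout, cams, robot
def cap(name,fn):
    c=cams.capture(name); cv2.imwrite('pics/'+fn,c['color'][:,:,::-1]); np.save('pics/'+name+'.npy',{k:v for k,v in c.items()},allow_pickle=True); return c
def load(name): return np.load('pics/'+name+'.npy',allow_pickle=True).item()
def K(c): return np.array([[c['fx'],0,c['cx']],[0,c['fy'],c['cy']],[0,0,1.]])
def ray(c,uv,z):
    p=cv2.undistortPoints(np.array(uv,float).reshape(-1,1,2),K(c),np.array(c['dist_coeffs'],float)).reshape(-1,2)
    d=np.c_[p,np.ones(len(p))]@np.array(c['rotation']).T; e=np.array(c['eye'])
    return e+d*((z-e[2])/d[:,2])[:,None]
def proj(c,P):
    R=np.array(c['rotation']).T; t=-R@np.array(c['eye'])
    return cv2.projectPoints(np.array(P,float).reshape(-1,1,3),cv2.Rodrigues(R)[0],t,K(c),np.array(c['dist_coeffs'],float))[0].reshape(-1,2)
E
python3 - <<'E'
from h import *
for n in('top','side'):
    c=cap(n,n+'0.png'); print(n,c['eye'],np.round(c['rotation'],3).tolist(),c['fx'],c['cx'],c['cy'],c['dist_coeffs'])
print(readout.sense())
E
```

```text
pics
top [ 0.31886722 -0.02691019  1.14883217] [-2.167, 2.138, -0.159] 363.4931628277883 320.48936661810114 199.38261916039144 [-0.06071994  0.          0.          0.          0.        ]
side [ 0.29943649 -0.97386793  0.82999739] [-2.22, 0.155, -0.086] 468.62907397963977 313.86366158081194 200.98693164530124 [-0.11845661  0.          0.          0.          0.        ]
{'clock': 0.1, 'joint_pos': array([ 1.04087734e+00,  8.78785006e-02,  1.37208244e+00, -5.41843613e-06,
        1.68360200e+00, -1.03069242e-01]), 'joint_vel': array([-0.00106243, -0.00109177, -0.00459825, -0.00028955,  0.00219459,
       -0.00093703]), 'effort': array([ 2.37980566e-03, -3.41252589e+01, -3.03301799e+01,  7.19640730e-02,
        3.03895294e-02, -8.63766309e-05]), 'eef_pos': array([0.22744436, 0.5002301 , 0.20443314]), 'eef_rot': array([-6.65287234e-01, -3.06971793e+00,  2.94326475e-03]), 'wrist_force': array([ 0.00952478,  0.54007155, -0.02129794]), 'ft_torque': array([-0.03032992, -0.00585959, -0.03303617]), 'grip_force': 0.0, 'finger_gap': 0.09383224771353492}
```

View pics/top0.png

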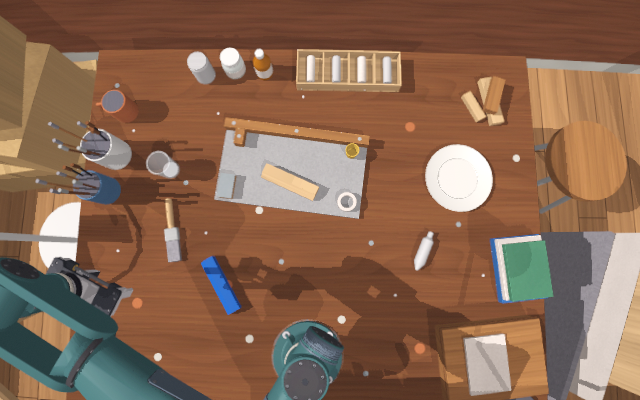

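View pics/side0.png

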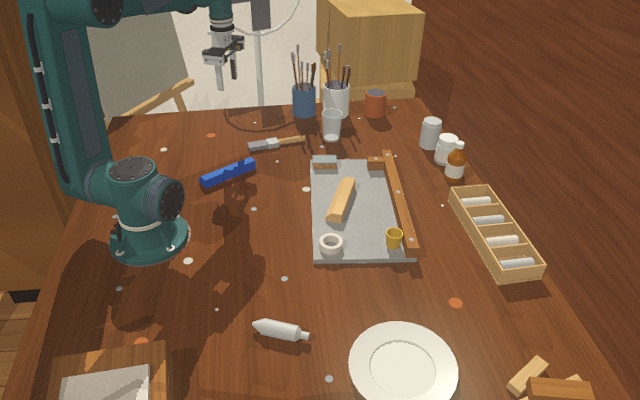

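The top view shows the jig at about (292,168): stop at the left end (239,137), dipper (351,150), tape (346,201), sander (227,184), and the bar from (263,172) to (317,192). The camera rotation is a rotation vector. I'll enlarge the jig next.

```bash
sed -i "s/np.array(c\['rotation'\])/cv2.Rodrigues(np.array(c['rotation'],float))[0]/g" h.py
python3 - <<'E'
from h import *
t=cv2.imread('pics/top0.png')[110:225,205:380]; s=cv2.imread('pics/side0.png')[140:270,300:430]
t=cv2.resize(t,None,fx=4.5,fy=4.5,interpolation=cv2.INTER_CUBIC)
for i in range(0,175,25):cv2.putText(t,str(205+i),(int(i*4.5),10),0,.4,(0,0,255))
for i in range(0,115,20):cv2.putText(t,str(110+i),(0,int(i*4.5)+5),0,.4,(0,0,255))
cv2.imwrite('pics/topc.png',t)
s=cv2.resize(s,None,fx=4.5,fy=4.5,interpolation=cv2.INTER_CUBIC)
cv2.imwrite('pics/sidec.png',s)
E
```

```text
(no output)
```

View pics/topc.png

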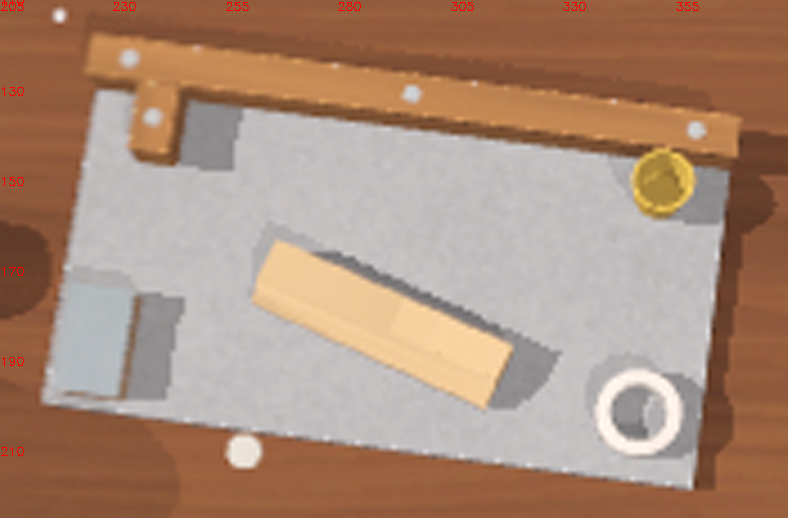

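View pics/sidec.png

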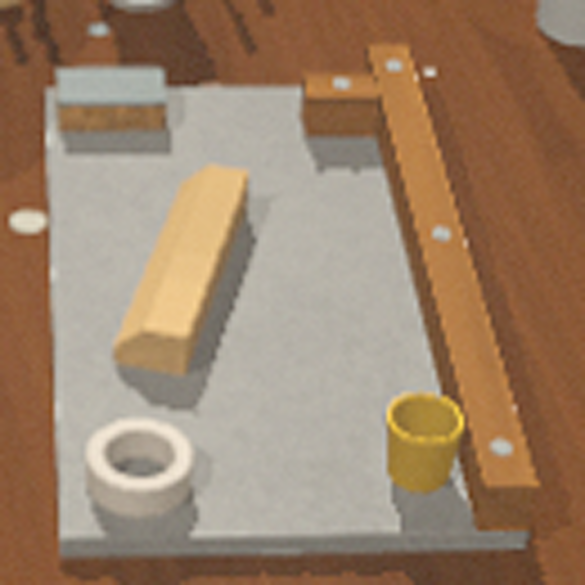

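```bash
cat > fit.py <<'E'
from h import *
from scipy.optimize import least_squares
T,S=load('top'),load('side')
def tp(p): return (np.array(p,float)+.5)/4.5-.5+[205,110]
def sp(p): return (np.array(p,float)+.5)/4.5-.5+[300,140]
def fit(obs,x0):
    def place(x,P): 
        c,s=np.cos(x[2]),np.sin(x[2]); P=np.array(P,float)
        return np.c_[x[0]+c*P[:,0]-s*P[:,1],x[1]+s*P[:,0]+c*P[:,1],P[:,2]]
    def f(x): return np.concatenate([(proj(c,place(x,P))-uv).ravel() for c,P,uv in obs])
    r=least_squares(f,x0,loss='soft_l1'); return r.x,np.round(r.fun,1)
jt=[[-.13,.23,.015],[-.13,-.23,.015],[.13,.23,.05],[.13,-.23,.05],[.1,.23,.05],[.1,-.23,.05]]
J,r=fit([(T,jt,tp([[42,403],[693,488],[92,35],[740,118],[87,75],[738,157]])),
  (S,[[-.13,-.23,.015],[.1,-.23,.05],[.13,-.23,.05],[-.13,.23,.015]],sp([[62,540],[480,485],[538,485],[46,88]]))],[.45,.05,-.1])
print('jig',np.round(J,4),r)
bz=.015
B,r=fit([(T,[[.0225,.09,.045],[.0225,-.09,.045],[-.0225,.09,.027],[-.0225,-.09,.027]],tp([[277,240],[512,346],[253,300],[487,410]])),
  (S,[[-.0045,-.09,.045],[.0225,-.09,.045],[.0225,.09,.045],[-.0045,.09,.045],[-.0225,-.09,.027]],sp([[140,333],[190,335],[248,172],[208,165],[113,352]]))],[.42,.05,-.3])
print('bar',np.round(B,4),r)
c,s=np.cos(J[2]),np.sin(J[2]);R=np.array([[c,-s],[s,c]])
print('bar in jig',(B[:2]-J[:2])@R,B[2]-J[2])
for n,p,z in(('stop TR',(175,160),.05),('stop TL',(131,152),.05)):
    print(n,(ray(T,[tp(p)],z)[0,:2]-J[:2])@R)
for n,p,z in(('dipper',(663,179),.057),('tape',(640,411),.037),('sanderTR',(137,288),.04),('sanderBR',(123,397),.04)): w=ray(T,[tp(p)],z)[0,:2]; print(n,w,(w-J[:2])@R)
print('stop face side',[(ray(S,[sp(p)],.05)[0,:2]-J[:2])@R for p in((305,100),(376,97))])
E
python3 fit.py
```

```text
jig [ 0.5762  0.0579 -0.1177] [-0.   0.   0.   0.2  0.  -0.3  0.3 -0.4 -0.5 -0.2 -0.3  0.1 -0.7 -0.1
  0.8  0.4 -0.1  0.2 -0.4  0. ]
bar [ 0.5298  0.0624 -0.4148] [ 0.  -0.2  0.4 -0.1 -0.   0.6 -0.  -0.3  0.6 -0.6 -0.7  0.8  0.1 -0.
  0.   0.1 -0.1 -0.8]
bar in jig [-0.04661112 -0.00102115] -0.2971021461775245
stop TR [0.04668714 0.15668162]
stop TL [0.04842595 0.188089  ]
dipper [ 0.63011325 -0.13019124] [ 0.07561608 -0.18049462]
tape [ 0.4713114  -0.11624901] [-0.08372451 -0.1852896 ]
sanderTR [0.5520324 0.2324936] [-0.04449842  0.17051738]
sanderBR [0.4756661  0.23860144] [-0.12105374  0.1676188 ]
stop face side [array([0.04757496, 0.15748614]), array([0.09718492, 0.16085223])]
```

The fits agree with the given sizes to within 1 px. In the jig frame the stop face is at y=+0.157. The bar is at (-0.047, -0.001), turned -0.297 rad relative to the jig. I'll use the open fingers as a two-point pusher, with their line along the fence, and start by travelling there.

>>> {"op": "arm_command", "data": {
  "steps": [
    {"dx":0.51,"dy":-0.95,"dz":0,"ax":0,"ay":0,"az":0.215,"jaw":1},
    {"dx":0.51,"dy":-0.95,"dz":0,"ax":0,"ay":0,"az":0.215,"jaw":1},
    {"dx":0.51,"dy":-0.95,"dz":0,"ax":0,"ay":0,"az":0.215,"jaw":1},
    {"dx":0.51,"dy":-0.95,"dz":0,"ax":0,"ay":0,"az":0.215,"jaw":1},
    {"dx":0.51,"dy":-0.95,"dz":0,"ax":0,"ay":0,"az":0.215,"jaw":1}
  ]
}}

```text
clock: 0.52
eef_pos: [0.2915, 0.3806, 0.2049]
eef_rot: [-0.531, -3.096, 0.001]
wrist_force: [0.2, -0.4, -0.5]
finger_gap: 0.0942
grip_force: 0.0
```

>>> {"op": "arm_command", "data": {
  "steps": [
    {"dx":0.51,"dy":-0.95,"dz":0,"ax":0,"ay":0,"az":0.215,"jaw":1},
    {"dx":0.51,"dy":-0.95,"dz":0,"ax":0,"ay":0,"az":0.215,"jaw":1},
    {"dx":0.51,"dy":-0.95,"dz":0,"ax":0,"ay":0,"az":0.215,"jaw":1},
    {"dx":0.51,"dy":-0.95,"dz":0,"ax":0,"ay":0,"az":0.215,"jaw":1},
    {"dx":0.51,"dy":-0.95,"dz":0,"ax":0,"ay":0,"az":0.215,"jaw":1}
  ]
}}

```text
clock: 0.93
eef_pos: [0.3553, 0.2618, 0.205]
eef_rot: [-0.397, -3.116, 0.001]
wrist_force: [-0.0, 0.3, 0.1]
finger_gap: 0.0942
grip_force: 0.0
```

>>> {"op": "arm_command", "data": {
  "steps": [
    {"dx":0.51,"dy":-0.95,"dz":0,"ax":0,"ay":0,"az":0.215,"jaw":1},
    {"dx":0.51,"dy":-0.95,"dz":0,"ax":0,"ay":0,"az":0.215,"jaw":1},
    {"dx":0.51,"dy":-0.95,"dz":0,"ax":0,"ay":0,"az":0.215,"jaw":1},
    {"dx":0.51,"dy":-0.95,"dz":0,"ax":0,"ay":0,"az":0.215,"jaw":1},
    {"dx":0.51,"dy":-0.95,"dz":0,"ax":0,"ay":0,"az":0.215,"jaw":1}
  ]
}}

```text
clock: 1.35
eef_pos: [0.4191, 0.1431, 0.2051]
eef_rot: [-0.263, -3.13, 0.0]
wrist_force: [1.1, 0.1, -0.4]
finger_gap: 0.0938
grip_force: 0.0
```

>>> {"op": "arm_command", "data": {
  "steps": [
    {"dx":0.51,"dy":-0.95,"dz":0,"ax":0,"ay":0,"az":0.215,"jaw":1},
    {"dx":0.51,"dy":-0.95,"dz":0,"ax":0,"ay":0,"az":0.215,"jaw":1},
    {"dx":0.51,"dy":-0.95,"dz":0,"ax":0,"ay":0,"az":0.215,"jaw":1},
    {"dx":0,"dy":0,"dz":0,"ax":0,"ay":0,"az":0,"jaw":1},
    {"dx":0,"dy":0,"dz":0,"ax":0,"ay":0,"az":0,"jaw":1}
  ]
}}

```text
clock: 1.77
eef_pos: [0.4571, 0.0723, 0.2048]
eef_rot: [-0.188, -3.134, -0.0]
wrist_force: [-0.7, 0.4, -0.2]
finger_gap: 0.0938
grip_force: 0.0
```

>>> {"op": "arm_command", "data": {
  "steps": [
    {"dx":0,"dy":0,"dz":-0.9,"ax":0,"ay":0,"az":0,"jaw":1},
    {"dx":0,"dy":0,"dz":-0.9,"ax":0,"ay":0,"az":0,"jaw":1},
    {"dx":0,"dy":0,"dz":-0.9,"ax":0,"ay":0,"az":0,"jaw":1},
    {"dx":0,"dy":0,"dz":-0.9,"ax":0,"ay":0,"az":0,"jaw":1},
    {"dx":0,"dy":0,"dz":-0.9,"ax":0,"ay":0,"az":0,"jaw":1}
  ]
}}

```text
clock: 2.18
eef_pos: [0.4564, 0.0745, 0.0919]
eef_rot: [-0.182, -3.136, -0.001]
wrist_force: [0.0, -0.7, 0.2]
finger_gap: 0.094
grip_force: 0.0
```

>>> {"op": "arm_command", "data": {
  "steps": [
    {"dx":0,"dy":0,"dz":-0.9,"ax":0,"ay":0,"az":0,"jaw":1},
    {"dx":0,"dy":0,"dz":-0.9,"ax":0,"ay":0,"az":0,"jaw":1},
    {"dx":0,"dy":0,"dz":-0.6,"ax":0,"ay":0,"az":0,"jaw":1},
    {"dx":0,"dy":0,"dz":-0.4,"ax":0,"ay":0,"az":0,"jaw":1},
    {"dx":0,"dy":0,"dz":0,"ax":0,"ay":0,"az":0,"jaw":1}
  ]
}}

```text
clock: 2.6
eef_pos: [0.4547, 0.074, 0.0206]
eef_rot: [-0.182, -3.131, 0.0]
wrist_force: [-0.2, 0.1, -0.1]
finger_gap: 0.094
grip_force: 0.0
```

>>> {"op": "arm_command", "data": {
  "steps": [
    {"dx":0.397,"dy":-0.047,"dz":0,"ax":0,"ay":0,"az":0,"jaw":1},
    {"dx":0.397,"dy":-0.047,"dz":0,"ax":0,"ay":0,"az":0,"jaw":1},
    {"dx":0.3,"dy":-0.035,"dz":0,"ax":0,"ay":0,"az":0,"jaw":1},
    {"dx":0.3,"dy":-0.035,"dz":0,"ax":0,"ay":0,"az":0,"jaw":1},
    {"dx":0.3,"dy":-0.035,"dz":0,"ax":0,"ay":0,"az":0,"jaw":1}
  ]
}}

```text
clock: 3.02
eef_pos: [0.5011, 0.068, 0.0239]
eef_rot: [0.184, 3.135, 0.0]
wrist_force: [-1.1, -0.5, 1.2]
finger_gap: 0.0939
grip_force: 0.4
```

>>> {"op": "arm_command", "data": {
  "steps": [
    {"dx":0.3,"dy":-0.035,"dz":0,"ax":0,"ay":0,"az":0,"jaw":1},
    {"dx":0.3,"dy":-0.035,"dz":0,"ax":0,"ay":0,"az":0,"jaw":1},
    {"dx":0.3,"dy":-0.035,"dz":0,"ax":0,"ay":0,"az":0,"jaw":1},
    {"dx":0.3,"dy":-0.035,"dz":0,"ax":0,"ay":0,"az":0,"jaw":1},
    {"dx":0.3,"dy":-0.035,"dz":0,"ax":0,"ay":0,"az":0,"jaw":1}
  ]
}}

```text
clock: 3.43
eef_pos: [0.5377, 0.0638, 0.0229]
eef_rot: [-0.184, -3.136, -0.0]
wrist_force: [-0.8, 0.1, 1.1]
finger_gap: 0.0939
grip_force: 0.5
```

>>> {"op": "arm_command", "data": {
  "steps": [
    {"dx":0.3,"dy":-0.035,"dz":0,"ax":0,"ay":0,"az":0,"jaw":1},
    {"dx":0.3,"dy":-0.035,"dz":0,"ax":0,"ay":0,"az":0,"jaw":1},
    {"dx":0.3,"dy":-0.035,"dz":0,"ax":0,"ay":0,"az":0,"jaw":1},
    {"dx":0.3,"dy":-0.035,"dz":0,"ax":0,"ay":0,"az":0,"jaw":1},
    {"dx":0.3,"dy":-0.035,"dz":0,"ax":0,"ay":0,"az":0,"jaw":1}
  ]
}}

```text
clock: 3.85
eef_pos: [0.5753, 0.0594, 0.0229]
eef_rot: [-0.184, -3.136, -0.0]
wrist_force: [-0.5, -0.7, 0.3]
finger_gap: 0.0936
grip_force: 0.4
```

```bash
python3 - <<'E'
from h import *
c=cap('side','s1.png'); t=cap('top','t1.png')
s=cv2.resize(cv2.imread('pics/s1.png')[130:270,290:450],None,fx=2.4,fy=2.4,interpolation=cv2.INTER_CUBIC)
t=cv2.resize(cv2.imread('pics/t1.png')[110:225,205:380],None,fx=2.2,fy=2.2,interpolation=cv2.INTER_CUBIC)
o=np.zeros((340,780,3),np.uint8); o[:s.shape[0],:s.shape[1]]=s; o[:t.shape[0],390:390+t.shape[1]]=t
cv2.imwrite('pics/m1.png',o)
E
```

```text
(no output)
```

View pics/m1.png

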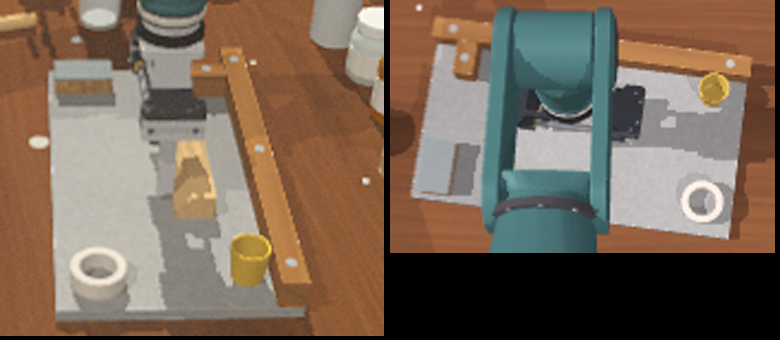

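The side view shows the bar (about (195,180) in the crop) aligned with the fence and moving with both fingers. The dipper, tape and sander haven't moved. I'll carry on to just short of the fence.

>>> {"op": "arm_command", "data": {
  "steps": [
    {"dx":0.3,"dy":-0.035,"dz":-0.06,"ax":0,"ay":0,"az":0,"jaw":1},
    {"dx":0.3,"dy":-0.035,"dz":-0.02,"ax":0,"ay":0,"az":0,"jaw":1},
    {"dx":0.3,"dy":-0.035,"dz":0,"ax":0,"ay":0,"az":0,"jaw":1},
    {"dx":0.3,"dy":-0.035,"dz":0,"ax":0,"ay":0,"az":0,"jaw":1},
    {"dx":0.25,"dy":-0.03,"dz":0,"ax":0,"ay":0,"az":0,"jaw":1}
  ]
}}

```text
clock: 4.37
eef_pos: [0.6117, 0.0551, 0.0209]
eef_rot: [0.184, 3.136, 0.0]
wrist_force: [-0.2, 0.5, 0.5]
finger_gap: 0.0942
grip_force: 0.2
```

>>> {"op": "arm_command", "data": {
  "steps": [
    {"dx":0.15,"dy":-0.018,"dz":0,"ax":0,"ay":0,"az":0,"jaw":1},
    {"dx":0.1,"dy":-0.012,"dz":0,"ax":0,"ay":0,"az":0,"jaw":1},
    {"dx":0,"dy":0,"dz":0,"ax":0,"ay":0,"az":0,"jaw":1}
  ]
}}

```text
clock: 4.62
eef_pos: [0.6177, 0.0543, 0.021]
eef_rot: [0.184, 3.136, 0.0]
wrist_force: [-0.2, -0.1, 0.2]
finger_gap: 0.0938
grip_force: 0.0
```

>>> {"op": "arm_command", "data": {
  "steps": [
    {"dx":-0.6,"dy":0.07,"dz":0,"ax":0,"ay":0,"az":0,"jaw":1},
    {"dx":-0.6,"dy":0.07,"dz":0.4,"ax":0,"ay":0,"az":0,"jaw":1},
    {"dx":0,"dy":0,"dz":0.95,"ax":0,"ay":0,"az":0,"jaw":1},
    {"dx":0,"dy":0,"dz":0.95,"ax":0,"ay":0,"az":0,"jaw":0},
    {"dx":0,"dy":0,"dz":0.95,"ax":0,"ay":0,"az":0,"jaw":-1}
  ]
}}

```text
clock: 5.03
eef_pos: [0.5863, 0.0581, 0.103]
eef_rot: [-0.184, -3.136, -0.0]
wrist_force: [0.5, -0.1, -1.0]
finger_gap: 0.0838
grip_force: 0.0
```

>>> {"op": "arm_command", "data": {
  "steps": [
    {"dx":0.3,"dy":-0.9,"dz":0,"ax":0,"ay":0,"az":0,"jaw":-1},
    {"dx":0.3,"dy":-0.9,"dz":0,"ax":0,"ay":0,"az":0,"jaw":-1},
    {"dx":0.3,"dy":-0.9,"dz":0,"ax":0,"ay":0,"az":0,"jaw":-1},
    {"dx":0.3,"dy":-0.9,"dz":0,"ax":0,"ay":0,"az":0,"jaw":-1},
    {"dx":0.3,"dy":-0.9,"dz":0,"ax":0,"ay":0,"az":0,"jaw":-1}
  ]
}}

```text
clock: 5.45
eef_pos: [0.6248, -0.0555, 0.1027]
eef_rot: [0.183, 3.135, -0.0]
wrist_force: [0.1, -1.1, -0.4]
finger_gap: 0.0508
grip_force: 0.0
```

>>> {"op": "arm_command", "data": {
  "steps": [
    {"dx":0.34,"dy":-0.82,"dz":0,"ax":0,"ay":0,"az":0,"jaw":-1},
    {"dx":0,"dy":0,"dz":0,"ax":0,"ay":0,"az":0,"jaw":-1},
    {"dx":0,"dy":0,"dz":0,"ax":0,"ay":0,"az":0,"jaw":-1}
  ]
}}

```text
clock: 5.7
eef_pos: [0.633, -0.0757, 0.1022]
eef_rot: [-0.187, -3.136, -0.001]
wrist_force: [0.2, 0.5, -0.9]
finger_gap: 0.0307
grip_force: 0.0
```

```bash
python3 - <<'E'
from h import *
c=cap('side','s2.png'); t=cap('top','t2.png')
s=cv2.resize(cv2.imread('pics/s2.png')[140:270,300:430],None,fx=3,fy=3,interpolation=cv2.INTER_CUBIC)
t=cv2.resize(cv2.imread('pics/t2.png')[115:220,220:350],None,fx=3,fy=3,interpolation=cv2.INTER_CUBIC)
o=np.zeros((400,800,3),np.uint8); o[:s.shape[0],:s.shape[1]]=s; o[:t.shape[0],400:400+t.shape[1]]=t
cv2.imwrite('pics/m2.png',o)
E
```

```text
(no output)
```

View pics/m2.png

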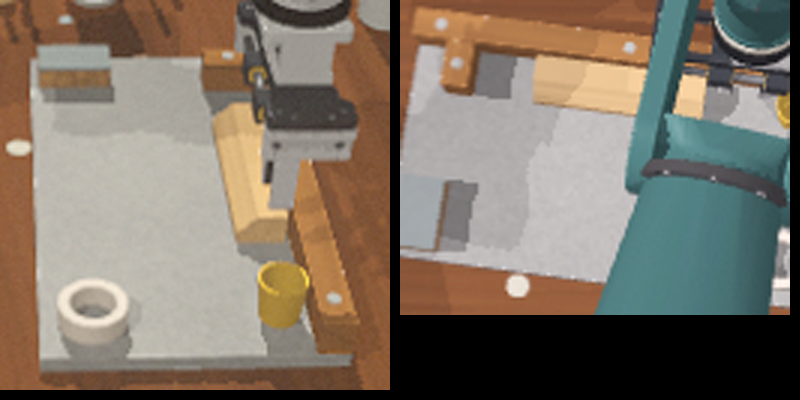

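The bar lies parallel to the fence with a few mm of gap. Its left end is at crop (534,60)-(534,103) and its right end at about (700,117). Next I'll measure its ends.

```bash
python3 - <<'E'
from h import *
T,S=load('top'),load('side'); J=np.array([.5762,.0579]); th=-.1177
c,s=np.cos(th),np.sin(th);R=np.array([[c,-s],[s,c]])
def tj(p,z): return np.round((ray(T,[(np.array(p)+.5-[400,0])/3-.5+[220,115]],z)[0,:2]-J)@R,4)
def sj(p,z): return np.round((ray(S,[(np.array(p)+.5)/3-.5+[300,140]],z)[0,:2]-J)@R,4)
print(tj((534,103),.027),tj((535,57),.045),tj((700,117),.027),sj((252,222),.045),sj((288,221),.045),sj((238,243),.015),sj((213,113),.027))
E
```

```text
[0.0489 0.0944] [0.0937 0.0977] [ 0.0569 -0.0822] [ 0.0628 -0.0908] [ 0.0954 -0.09  ] [ 0.0539 -0.0839] [0.0533 0.1065]
```

>>> {"op": "arm_command", "data": {
  "steps": [
    {"dx":0,"dy":0,"dz":-0.2,"ax":0,"ay":0,"az":0,"jaw":-1},
    {"dx":0,"dy":0,"dz":-0.2,"ax":0,"ay":0,"az":0,"jaw":-1},
    {"dx":0,"dy":0,"dz":-0.2,"ax":0,"ay":0,"az":0,"jaw":-1},
    {"dx":0,"dy":0,"dz":0,"ax":0,"ay":0,"az":0,"jaw":-1},
    {"dx":0,"dy":0,"dz":0,"ax":0,"ay":0,"az":0,"jaw":-1}
  ]
}}

```text
clock: 6.22
eef_pos: [0.6324, -0.0744, 0.0863]
eef_rot: [-0.183, -3.135, -0.001]
wrist_force: [0.9, 0.4, 0.2]
finger_gap: 0.0004
grip_force: 0.0
```

>>> {"op": "arm_command", "data": {
  "steps": [
    {"dx":0,"dy":0,"dz":-0.8,"ax":0,"ay":0,"az":0,"jaw":-1},
    {"dx":0,"dy":0,"dz":-0.8,"ax":0,"ay":0,"az":0,"jaw":-1},
    {"dx":0,"dy":0,"dz":-0.7,"ax":0,"ay":0,"az":0,"jaw":-1},
    {"dx":0,"dy":0,"dz":-0.3,"ax":0,"ay":0,"az":0,"jaw":-1},
    {"dx":0,"dy":0,"dz":0,"ax":0,"ay":0,"az":0,"jaw":-1}
  ]
}}

```text
clock: 6.63
eef_pos: [0.6313, -0.0746, 0.0197]
eef_rot: [-0.184, -3.131, -0.001]
wrist_force: [-0.2, -0.4, 0.4]
finger_gap: 0.0004
grip_force: 0.0
```

>>> {"op": "arm_command", "data": {
  "steps": [
    {"dx":0.035,"dy":0.3,"dz":0,"ax":0,"ay":0,"az":0,"jaw":-1},
    {"dx":0.035,"dy":0.3,"dz":0,"ax":0,"ay":0,"az":0,"jaw":-1},
    {"dx":0.035,"dy":0.3,"dz":0,"ax":0,"ay":0,"az":0,"jaw":-1},
    {"dx":0.035,"dy":0.3,"dz":0,"ax":0,"ay":0,"az":0,"jaw":-1},
    {"dx":0.035,"dy":0.3,"dz":0,"ax":0,"ay":0,"az":0,"jaw":-1}
  ]
}}

```text
clock: 7.05
eef_pos: [0.6383, -0.0368, 0.0236]
eef_rot: [0.183, 3.134, -0.001]
wrist_force: [-0.1, -1.5, 0.2]
finger_gap: 0.0002
grip_force: 0.5
```

>>> {"op": "arm_command", "data": {
  "steps": [
    {"dx":0.035,"dy":0.3,"dz":0,"ax":0,"ay":0,"az":0,"jaw":-1},
    {"dx":0.035,"dy":0.3,"dz":0,"ax":0,"ay":0,"az":0,"jaw":-1},
    {"dx":0.035,"dy":0.3,"dz":0,"ax":0,"ay":0,"az":0,"jaw":-1},
    {"dx":0.035,"dy":0.3,"dz":0,"ax":0,"ay":0,"az":0,"jaw":-1},
    {"dx":0.035,"dy":0.3,"dz":0,"ax":0,"ay":0,"az":0,"jaw":-1}
  ]
}}

```text
clock: 7.47
eef_pos: [0.6418, 0.0007, 0.0222]
eef_rot: [-0.184, -3.136, -0.0]
wrist_force: [-0.5, -2.5, 1.2]
finger_gap: 0.0006
grip_force: 0.5
```

>>> {"op": "arm_command", "data": {
  "steps": [
    {"dx":0.024,"dy":0.2,"dz":0,"ax":0,"ay":0,"az":0,"jaw":-1},
    {"dx":0.012,"dy":0.1,"dz":0,"ax":0,"ay":0,"az":0,"jaw":-1},
    {"dx":0.009,"dy":0.07,"dz":0,"ax":0,"ay":0,"az":0,"jaw":-1}
  ]
}}

```text
clock: 7.72
eef_pos: [0.6429, 0.0096, 0.0222]
eef_rot: [-0.183, -3.136, 0.0]
wrist_force: [0.4, -2.2, 0.1]
finger_gap: 0.0004
grip_force: 0.5
```

>>> {"op": "arm_command", "data": {
  "steps": [
    {"dx":0.009,"dy":0.07,"dz":0,"ax":0,"ay":0,"az":0,"jaw":-1},
    {"dx":0.009,"dy":0.07,"dz":0,"ax":0,"ay":0,"az":0,"jaw":-1}
  ]
}}

```text
clock: 7.88
eef_pos: [0.6433, 0.0126, 0.0222]
eef_rot: [-0.185, -3.136, 0.0]
wrist_force: [-0.0, -0.2, 0.2]
finger_gap: 0.0006
grip_force: 0.4
```

>>> {"op": "arm_command", "data": {
  "steps": [
    {"dx":0.007,"dy":0.06,"dz":0,"ax":0,"ay":0,"az":0,"jaw":-1},
    {"dx":0.007,"dy":0.06,"dz":0,"ax":0,"ay":0,"az":0,"jaw":-1}
  ]
}}

```text
clock: 8.05
eef_pos: [0.6437, 0.0156, 0.0222]
eef_rot: [-0.184, -3.136, -0.0]
wrist_force: [-0.6, 0.2, 1.2]
finger_gap: 0.0005
grip_force: 0.4
```

>>> {"op": "arm_command", "data": {
  "steps": [
    {"dx":0.005,"dy":0.04,"dz":0,"ax":0,"ay":0,"az":0,"jaw":-1},
    {"dx":0.005,"dy":0.04,"dz":0,"ax":0,"ay":0,"az":0,"jaw":-1}
  ]
}}

```text
clock: 8.22
eef_pos: [0.6439, 0.0177, 0.0221]
eef_rot: [-0.184, -3.136, -0.0]
wrist_force: [-0.2, -1.3, 0.3]
finger_gap: 0.0002
grip_force: 0.4
```

>>> {"op": "arm_command", "data": {
  "steps": [
    {"dx":0.005,"dy":0.04,"dz":0,"ax":0,"ay":0,"az":0,"jaw":-1},
    {"dx":0.005,"dy":0.04,"dz":0,"ax":0,"ay":0,"az":0,"jaw":-1}
  ]
}}

```text
clock: 8.38
eef_pos: [0.6441, 0.0198, 0.0222]
eef_rot: [-0.184, -3.136, -0.0]
wrist_force: [-0.1, -0.4, 0.2]
finger_gap: 0.0008
grip_force: 0.4
```

>>> {"op": "arm_command", "data": {
  "steps": [
    {"dx":0.005,"dy":0.04,"dz":0,"ax":0,"ay":0,"az":0,"jaw":-1},
    {"dx":0.005,"dy":0.04,"dz":0,"ax":0,"ay":0,"az":0,"jaw":-1}
  ]
}}

```text
clock: 8.55
eef_pos: [0.6442, 0.0201, 0.0222]
eef_rot: [-0.184, -3.136, 0.005]
wrist_force: [-1.6, -6.5, 0.7]
finger_gap: 0.0008
grip_force: 3.3
```

The wrist force shows the bar's end is on the stop. I'll go round to the front with the jaws open and push the bar flush again.

>>> {"op": "arm_command", "data": {
  "steps": [
    {"dx":-0.06,"dy":-0.5,"dz":0,"ax":0,"ay":0,"az":0,"jaw":-1},
    {"dx":-0.03,"dy":-0.3,"dz":0.5,"ax":0,"ay":0,"az":0,"jaw":-1},
    {"dx":0,"dy":0,"dz":0.95,"ax":0,"ay":0,"az":0,"jaw":-1},
    {"dx":0,"dy":0,"dz":0.95,"ax":0,"ay":0,"az":0,"jaw":1},
    {"dx":-0.4,"dy":0.6,"dz":0.7,"ax":0,"ay":0,"az":0,"jaw":1}
  ]
}}

```text
clock: 8.97
eef_pos: [0.6341, 0.0139, 0.1028]
eef_rot: [0.189, 3.132, -0.001]
wrist_force: [-0.0, -0.6, 0.7]
finger_gap: 0.0102
grip_force: 0.0
```

>>> {"op": "arm_command", "data": {
  "steps": [
    {"dx":-0.3,"dy":0.9,"dz":0,"ax":0,"ay":0,"az":0,"jaw":1},
    {"dx":-0.3,"dy":0.9,"dz":0,"ax":0,"ay":0,"az":0,"jaw":1},
    {"dx":-0.3,"dy":0.9,"dz":0,"ax":0,"ay":0,"az":0,"jaw":1},
    {"dx":-0.2,"dy":0.9,"dz":0,"ax":0,"ay":0,"az":0,"jaw":1},
    {"dx":0,"dy":0.68,"dz":0,"ax":0,"ay":0,"az":0,"jaw":1}
  ]
}}

```text
clock: 9.38
eef_pos: [0.6041, 0.1252, 0.1012]
eef_rot: [0.183, 3.135, 0.003]
wrist_force: [0.1, 0.2, -0.1]
finger_gap: 0.0438
grip_force: 0.0
```

>>> {"op": "arm_command", "data": {
  "steps": [
    {"dx":0,"dy":0,"dz":0,"ax":0,"ay":0,"az":0,"jaw":1},
    {"dx":0,"dy":0,"dz":0,"ax":0,"ay":0,"az":0,"jaw":1},
    {"dx":0,"dy":0,"dz":0,"ax":0,"ay":0,"az":0,"jaw":1}
  ]
}}

```text
clock: 9.63
eef_pos: [0.6051, 0.1227, 0.1003]
eef_rot: [0.185, 3.135, -0.0]
wrist_force: [-1.0, -0.1, 0.1]
finger_gap: 0.0637
grip_force: 0.0
```

>>> {"op": "arm_command", "data": {
  "steps": [
    {"dx":0,"dy":0,"dz":-0.5,"ax":0,"ay":0,"az":0,"jaw":1},
    {"dx":0,"dy":0,"dz":-0.7,"ax":0,"ay":0,"az":0,"jaw":1},
    {"dx":0,"dy":0,"dz":-0.8,"ax":0,"ay":0,"az":0,"jaw":1},
    {"dx":0,"dy":0,"dz":-0.8,"ax":0,"ay":0,"az":0,"jaw":1},
    {"dx":0,"dy":0,"dz":-0.33,"ax":0,"ay":0,"az":0,"jaw":1}
  ]
}}

```text
clock: 10.05
eef_pos: [0.6024, 0.1221, 0.0172]
eef_rot: [-0.186, -3.13, 0.002]
wrist_force: [-1.4, -1.0, -0.5]
finger_gap: 0.093
grip_force: 0.0
```

>>> {"op": "arm_command", "data": {
  "steps": [
    {"dx":0.25,"dy":-0.03,"dz":0,"ax":0,"ay":0,"az":0,"jaw":1},
    {"dx":0.25,"dy":-0.03,"dz":0,"ax":0,"ay":0,"az":0,"jaw":1},
    {"dx":0.2,"dy":-0.024,"dz":0,"ax":0,"ay":0,"az":0,"jaw":1},
    {"dx":0.1,"dy":-0.012,"dz":0,"ax":0,"ay":0,"az":0,"jaw":1},
    {"dx":0.1,"dy":-0.012,"dz":0,"ax":0,"ay":0,"az":0,"jaw":1}
  ]
}}

```text
clock: 10.47
eef_pos: [0.6284, 0.1209, 0.023]
eef_rot: [0.184, 3.134, 0.001]
wrist_force: [-1.7, 0.2, 0.4]
finger_gap: 0.0942
grip_force: 0.6
```

>>> {"op": "arm_command", "data": {
  "steps": [
    {"dx":0.06,"dy":-0.007,"dz":0,"ax":0,"ay":0,"az":0,"jaw":1},
    {"dx":0.06,"dy":-0.007,"dz":0,"ax":0,"ay":0,"az":0,"jaw":1}
  ]
}}

```text
clock: 10.63
eef_pos: [0.63, 0.1209, 0.0222]
eef_rot: [-0.184, -3.135, -0.001]
wrist_force: [-5.6, 0.8, 3.8]
finger_gap: 0.0939
grip_force: 2.3
```

>>> {"op": "arm_command", "data": {
  "steps": [
    {"dx":0.05,"dy":-0.006,"dz":0,"ax":0,"ay":0,"az":0,"jaw":1},
    {"dx":0,"dy":0,"dz":0,"ax":0,"ay":0,"az":0,"jaw":1}
  ]
}}

```text
clock: 10.8
eef_pos: [0.6299, 0.1208, 0.0218]
eef_rot: [-0.183, -3.133, -0.0]
wrist_force: [-6.2, 0.4, 4.9]
finger_gap: 0.0942
grip_force: 2.7
```

>>> {"op": "arm_command", "data": {
  "steps": [
    {"dx":-0.6,"dy":0.07,"dz":0,"ax":0,"ay":0,"az":0,"jaw":1},
    {"dx":-0.4,"dy":0.05,"dz":0.4,"ax":0,"ay":0,"az":0,"jaw":1},
    {"dx":0,"dy":0,"dz":0.6,"ax":0,"ay":0,"az":0,"jaw":1},
    {"dx":0,"dy":0,"dz":0,"ax":0,"ay":0,"az":0,"jaw":1}
  ]
}}

```text
clock: 11.13
eef_pos: [0.6085, 0.124, 0.0498]
eef_rot: [0.183, 3.13, 0.002]
wrist_force: [1.2, 0.1, 0.6]
finger_gap: 0.094
grip_force: 0.0
```

```bash
python3 - <<'E'
from h import *
c=cap('side','s3.png'); t=cap('top','t3.png'); print(readout.sense()['eef_pos'])
s=cv2.resize(cv2.imread('pics/s3.png')[140:270,340:440],None,fx=4,fy=4,interpolation=cv2.INTER_CUBIC)
t=cv2.resize(cv2.imread('pics/t3.png')[115:215,220:315],None,fx=4,fy=4,interpolation=cv2.INTER_CUBIC)
o=np.zeros((520,790,3),np.uint8); o[:s.shape[0],:s.shape[1]]=s; o[:t.shape[0],410:410+t.shape[1]]=t
cv2.imwrite('pics/m3.png',o)
E
```

```text
[0.60757221 0.12364336 0.0474428 ]
```

View pics/m3.png

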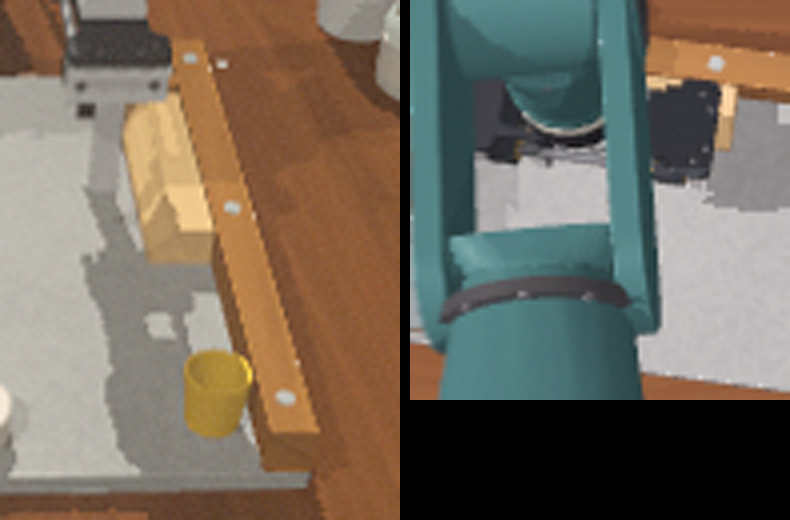

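The bar is flush along the fence; its right end, near crop (213,240), meets the fence foot, and the other things haven't moved. Now the slanting push onto the bevel.

>>> {"op": "arm_command", "data": {
  "steps": [
    {"dx":0.25,"dy":-0.03,"dz":0,"ax":0,"ay":0,"az":0,"jaw":1},
    {"dx":0.2,"dy":-0.024,"dz":0,"ax":0,"ay":0,"az":0,"jaw":1},
    {"dx":0.2,"dy":-0.024,"dz":-0.11,"ax":0,"ay":0,"az":0,"jaw":1},
    {"dx":0.2,"dy":-0.024,"dz":-0.11,"ax":0,"ay":0,"az":0,"jaw":1},
    {"dx":0.1,"dy":-0.012,"dz":-0.05,"ax":0,"ay":0,"az":0,"jaw":1}
  ]
}}

```text
clock: 11.65
eef_pos: [0.6306, 0.1203, 0.0383]
eef_rot: [-0.185, -3.135, 0.0]
wrist_force: [-0.3, -0.2, 0.2]
finger_gap: 0.0942
grip_force: 0.0
```

>>> {"op": "arm_command", "data": {
  "steps": [
    {"dx":0.1,"dy":-0.012,"dz":-0.05,"ax":0,"ay":0,"az":0,"jaw":1},
    {"dx":0.1,"dy":-0.012,"dz":-0.05,"ax":0,"ay":0,"az":0,"jaw":1}
  ]
}}

```text
clock: 11.82
eef_pos: [0.6353, 0.12, 0.0366]
eef_rot: [-0.184, -3.135, 0.0]
wrist_force: [1.1, -0.4, -0.2]
finger_gap: 0.0939
grip_force: 0.0
```

>>> {"op": "arm_command", "data": {
  "steps": [
    {"dx":0.1,"dy":-0.008,"dz":-0.05,"ax":0,"ay":0,"az":0,"jaw":1},
    {"dx":0.06,"dy":-0.003,"dz":-0.03,"ax":0,"ay":0,"az":0,"jaw":1}
  ]
}}

```text
clock: 11.98
eef_pos: [0.6387, 0.1197, 0.035]
eef_rot: [-0.184, -3.134, 0.0]
wrist_force: [-4.3, -0.5, 3.0]
finger_gap: 0.0942
grip_force: 2.5
```

>>> {"op": "arm_command", "data": {
  "steps": [
    {"dx":0.06,"dy":-0.003,"dz":-0.03,"ax":0,"ay":0,"az":0,"jaw":1},
    {"dx":0.04,"dy":-0.002,"dz":-0.02,"ax":0,"ay":0,"az":0,"jaw":1}
  ]
}}

```text
clock: 12.15
eef_pos: [0.6392, 0.1197, 0.0346]
eef_rot: [-0.183, -3.13, 0.001]
wrist_force: [-9.7, -0.4, 9.0]
finger_gap: 0.0939
grip_force: 6.7
```

>>> {"op": "arm_command", "data": {
  "steps": [
    {"dx":0.06,"dy":-0.005,"dz":0,"ax":0,"ay":0,"az":0,"jaw":1},
    {"dx":0.05,"dy":-0.004,"dz":0,"ax":0,"ay":0,"az":0,"jaw":1}
  ]
}}

```text
clock: 12.32
eef_pos: [0.6394, 0.1197, 0.0346]
eef_rot: [-0.183, -3.124, 0.001]
wrist_force: [-15.3, -1.2, 11.2]
finger_gap: 0.0939
grip_force: 9.3
```

>>> {"op": "arm_command", "data": {
  "steps": [
    {"dx":0,"dy":0,"dz":0,"ax":0,"ay":0,"az":0,"jaw":1},
    {"dx":0,"dy":0,"dz":0,"ax":0,"ay":0,"az":0,"jaw":1}
  ]
}}

```text
clock: 12.48
eef_pos: [0.6393, 0.1197, 0.0346]
eef_rot: [-0.182, -3.125, 0.001]
wrist_force: [-13.6, -0.8, 9.7]
finger_gap: 0.0942
grip_force: 8.2
```

>>> {"op": "arm_command", "data": {
  "steps": [
    {"dx":0.06,"dy":-0.005,"dz":0,"ax":0,"ay":0,"az":0,"jaw":1},
    {"dx":0.03,"dy":-0.004,"dz":0.01,"ax":0,"ay":0,"az":0,"jaw":1}
  ]
}}

```text
clock: 12.65
eef_pos: [0.6395, 0.1197, 0.0346]
eef_rot: [-0.182, -3.12, 0.001]
wrist_force: [-19.4, 0.1, 12.2]
finger_gap: 0.0941
grip_force: 10.8
```

>>> {"op": "arm_command", "data": {
  "steps": [
    {"dx":0,"dy":0,"dz":0,"ax":0,"ay":0,"az":0,"jaw":1},
    {"dx":0,"dy":0,"dz":0,"ax":0,"ay":0,"az":0,"jaw":1},
    {"dx":0,"dy":0,"dz":0,"ax":0,"ay":0,"az":0,"jaw":1}
  ]
}}

```text
clock: 12.9
eef_pos: [0.6395, 0.1197, 0.0346]
eef_rot: [-0.182, -3.12, 0.001]
wrist_force: [-18.5, 0.5, 11.9]
finger_gap: 0.094
grip_force: 10.4
```

```bash
python3 - <<'E'
from h import *
c=cap('side','s4.png'); t=cap('top','t4.png'); q=readout.sense(); print(q['eef_pos'],q['wrist_force'],q['clock'])
s=cv2.resize(cv2.imread('pics/s4.png')[140:270,300:440],None,fx=4.2,fy=4.2,interpolation=cv2.INTER_CUBIC)
cv2.imwrite('pics/m4.png',s)
E
```

```text
[0.63952943 0.11971547 0.03463252] [-17.27370781  -0.84677917  11.33728319] 13.0
```

View pics/m4.png

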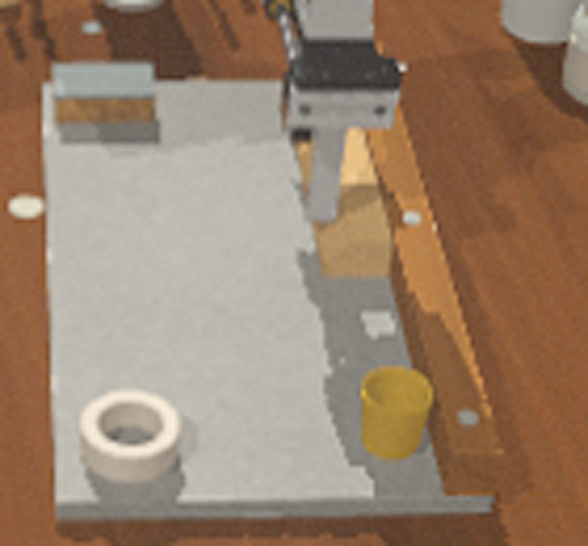

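The side view shows the fingers on the bevel, the bar tight against the fence at crop (388,250), and the dipper, tape and sander where they were. I'll check the right end's y once against the stop contact before handing in.

```bash
python3 - <<'E'
from h import *
S=load('side'); J=np.array([.5762,.0579]); th=-.1177
c,s=np.cos(th),np.sin(th);R=np.array([[c,-s],[s,c]])
def sj(p,z,k,o): return np.round((ray(S,[(np.array(p)+.5)/k-.5+o],z)[0,:2]-J)@R,4)
print([sj(p,.015,4.2,[300,140]) for p in((388,275),(324,276))])
S=np.load('pics/side.npy',allow_pickle=True).item()
# stop face base line and bar right end in m3 view; stop in first view (scale 4.5)
print([sj(p,.015,4,[340,140]) for p in((212,261),(150,262))],[sj(p,.015,4.5,[300,140]) for p in((305,135),(376,137))])
E
```

```text
[array([ 0.1005, -0.0156]), array([ 0.0567, -0.016 ])]
[array([ 0.1024, -0.0147]), array([ 0.0579, -0.0151])] [array([0.0513, 0.1668]), array([0.1009, 0.1638])]
```

```bash
python3 -c "
from bench import robot
print(robot.close_job())"
```

```text
the job is handed in; nothing more can be done
None
```

I slid the bar flush along the fence with its end against the stop, and handed the job in at about 13 s while still pressing on the bevel, about 17 N level and 11 N down; no verdict came back.

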